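Sort laundry odds and ends into the drawer trays

TASK

Sort the things left on the laundry bench into the drawer trays: both clothes-pegs into the tray with the blue tab, both brushes into the tray with the red tab, and the bar of soap into the tray with the green tab. Everything must lie flat on the floor of its tray, nothing on top of anything else or leaning on a wall, and the brushes must stand on their bristles. Leave the glass jar and the lint roller where they are.

Things in the scene. Friction and masses are not known exactly. Their poses are not given: they have to be found in the camera images.
- tray_blue: shallow open beige plastic drawer tray, 120 (its x) x 190 (its y) x 30 high, walls and floor 3 thick (inside 114 x 184), all in mm, fixed to the bench. A blue tab 90 wide sits outside the middle of its -x wall and sticks out 10; a blue strip lies painted on its floor by that wall. Origin: centre of the underside; z up.
- tray_red: shallow open beige plastic drawer tray, 120 (its x) x 190 (its y) x 30 high, walls and floor 3 thick (inside 114 x 184), all in mm, fixed to the bench. A red tab 90 wide sits outside the middle of its -x wall and sticks out 10; a red strip lies painted on its floor by that wall. Origin: centre of the underside; z up.
- tray_green: shallow open beige plastic drawer tray, 120 (its x) x 190 (its y) x 30 high, walls and floor 3 thick (inside 114 x 184), all in mm, fixed to the bench. A green tab 90 wide sits outside the middle of its -x wall and sticks out 10; a green strip lies painted on its floor by that wall. Origin: centre of the underside; z up.
- peg_wood: plain wooden clothes-peg with a steel spring, lying down, 70 (its x, the long way) x 12 (y) x 14 high (z), about 12 g; the same either way up. Origin: the middle of the peg, 7 above what it lies on. Sizes in mm.
- peg_yellow: yellow plastic clothes-peg with a steel spring, lying down, 70 (its x, the long way) x 12 (y) x 14 high (z), about 12 g; the same either way up. Origin: the middle of the peg, 7 above what it lies on. Sizes in mm.
- brush_orange: stiff orange scrubbing brush standing on its bristles, 68 (its x, the long way) x 36 (y) x 40 high; the top 16 is the hard orange back, oval from above (straight sides, half-round ends); below it the stiff cream bristle block, a rectangle as long as the back and 4 narrower, whose corners show round the ends; about 60 g. Origin: centre of the underside (bristle tips); z up. Sizes in mm.
- brush_white: small white nail brush standing on its bristles, 64 (its x, the long way) x 34 (y) x 34 high; the top 16 is the hard white back, oval from above (straight sides, half-round ends); below it the stiff grey-blue bristle block, a rectangle as long as the back and 4 narrower, whose corners show round the ends; about 40 g. Origin: centre of the underside (bristle tips); z up. Sizes in mm.
- soap: light blue-green (teal), hard laundry soap bar, 80 (its x, the long way) x 45 (y) x 35 high (z), about 170 g. Origin: the middle of the bar, 17.5 above what it lies on. Sizes in mm.
- jar: bystander: closed glass jar with a steel cap, 60 across, 75 high, loose, standing. Origin: centre of the underside; z up. Sizes in mm.
- lint_roller: bystander: chrome lint roller with a white paper roll, lying along its x, 195 long (from -95 to +100), 46 wide and 46 high, loose. Origin: on the bench below its middle; z up. Sizes in mm.

How it is judged (in metres and radians):
At the end, for the whole second after the job is handed in: Pegs in the blue, brushes in the red, soap in the green tray: centre within 54 mm (tray x) and 88 mm (tray y) of the tray centre, flat on its floor (within 6 mm and 0.15 rad, brushes bristles down), at rest; jar upright within 0.2 rad; jar and lint roller within 20 mm of their start (x of peg_wood in the frame of tray_blue between -0.054 and 0.054 m and y of peg_wood in the frame of tray_blue between -0.088 and 0.088 m and z of peg_wood in the frame of tray_blue between -0.002 and 0.016 m and linear speed of each of peg_wood, peg_yellow, brush_orange, brush_white, soap below 0.02 m/s and angular speed of each of peg_wood, peg_yellow, brush_orange, brush_white, soap below 0.2 rad/s and angle between peg_wood's own x axis and vertical between 1.42 and 1.72 rad and x of peg_yellow in the frame of tray_blue between -0.054 and 0.054 m and y of peg_yellow in the frame of tray_blue between -0.088 and 0.088 m and z of peg_yellow in the frame of tray_blue between -0.002 and 0.016 m and angle between peg_yellow's own x axis and vertical between 1.42 and 1.72 rad and x of brush_orange in the frame of tray_red between -0.054 and 0.054 m and y of brush_orange in the frame of tray_red between -0.088 and 0.088 m and z of brush_orange in the frame of tray_red between -0.002 and 0.009 m and angle between each of brush_orange, brush_white's own z axis and vertical below 0.15 rad and x of brush_white in the frame of tray_red between -0.054 and 0.054 m and y of brush_white in the frame of tray_red between -0.088 and 0.088 m and z of brush_white in the frame of tray_red between -0.002 and 0.009 m and x of soap in the frame of tray_green between -0.054 and 0.054 m and y of soap in the frame of tray_green between -0.088 and 0.088 m and z of soap in the frame of tray_green between -0.002 and 0.031 m and angle between soap's own x axis and vertical between 1.42 and 1.72 rad and distance of each of jar, lint_roller from where it was at the start of the episode below 0.02 m and angle between jar's own z axis and vertical below 0.2 rad); the robot touches nothing.
It fails at once if the glass jar was moved more than 20 mm or tipped (distance of jar from where it was at the start of the episode above 0.02 m or angle between jar's own z axis and vertical above 0.3 rad).
It fails at once if the lint roller was moved more than 20 mm (distance of lint_roller from where it was at the start of the episode above 0.02 m).
It also fails if it takes over 128 s, if anything falls off the work surface, if the arm or the gripper's body presses on something with over 40 N, if the wrist force passes 120 N, or if a joint passes its speed limit or range.

ROBOT

A 6-joint arm with a two-finger parallel gripper is mounted at the origin on the work surface. World frame = base frame: x ahead of the robot, y to its left, z up, the work surface at z = 0. Lengths are in mm, angles in rad, forces in N, time in s.
With the tool pointing down it reaches from about 375 to 825 mm from the base axis. Payload 5.5 kg.
Tool frame: the origin (TCP) lies on the front face of the gripper's body, between the roots of the fingers; the fingertips stand 73 mm ahead of it and the grasp point (between the pads) lies r.grasp_offset ahead of it (r.grasp_offset is the distance from the TCP to the grasp point, in mm); z points along the fingers, y is the line along which they close (so a half turn about z gives the same grasp; the last joint's range is limited). The gripper opens to 85 mm and grips with 20 to 120 N. Pads are 22 mm wide; open, the fingers measure 114 mm over their backs; the gripper's body (76 mm by 85 mm) begins 54 mm behind the grasp point. The pads swing forward as they close: fully open they stand 13 mm farther back than shut.
Start: joints at [-1.286, 0.314, -0.047, 1.21, 0, 1.571], TCP at [168.576, -575.827, 303.899] pointing down, gripper open.
Joint ranges: [-2.67, 2.67], [-0.69, 1.73], [-1.03, 1.25], [-2.08, 2.16], [-1.42, 1.45], [-3.14, 3.14]. Speed limits (rad/s): [2.39, 2.39, 3.01, 3.14, 3.14, 3.14].

INTERFACE

Orientations are given as a 3x3 rotation matrix whose columns are the frame's x, y, z axes.
In Python, from cell import r, vision gives the robot as it stands.
- The arm moves only by the tool arm_command, never from a script. Its argument "motion" is a list of rows, each an object of numbers: "rx", "ry", "rz": the turn, a rotation vector about the world's x, y, z in rad; "tx", "ty", "tz": the shift along the world's x, y, z in cm; "grip": the opening, from 0 (shut) to 1 (fully open). In form: [{"rx": .., "ry": .., "rz": .., "tx": .., "ty": .., "tz": .., "grip": ..}, ...]. A call has exactly 5 rows; each row shifts and turns the commanded pose from where the row before left it; what a row does not reach is not made up. A row lasts 1/10 s, in which the tool goes at most 50 mm and 8.59 degrees, less where a joint would pass 70% of its speed; a pose out of reach is approached as far as the arm can. A call with a gripper value outside its range is refused whole. The fingers move at their own pace and stop on an object; "grip_force" is the grip in N (left out, the last holds). Time passes only in rows, so rows that do not move let the fingers close, or fill a call up. It gives the time, the measured TCP pose, the force, the opening and the grip force at its end, in the units of the state.
- r.read_state(): the state, without advancing time (a new reading comes with each control period).
- vision.grab_frame(name): name is "scene" or "side" or "wrist"; returns a dict with "frame" (420x560x3 uint8, red, green, blue), "K" (3x3 intrinsics, pixels), "dist_coeffs" ([k1, k2, p1, p2, k3] as OpenCV has them; the pictures are not rectified), "origin" and "orientation" of the camera in the world. Camera axes: x right, y down, z forward; pixel columns grow to the right and rows downward; lengths in mm; the calibration is good to about 2 mm. A picture is of the moment at which its call begins. There is no depth.
- r.hand_in(): hands the job in; it is judged then, once.
The state is a dict: "t": time; "qpos": joint angles; "joint_vel": joint speeds; "joint_efforts": joint torques, N m; "eef_pos": TCP position; "tcp_rot": TCP orientation; "ft_force": force on the tool from outside, world axes, zero at the start; "torque": the same for the moment, N m; "opening": opening from 0.0 (shut) to 1.0 (fully open); "gripper_force": force on a finger pad.
Only numpy, scipy, OpenCV 4.12 (cv2) and the standard library are available. Lean on these libraries where they do the work, as an engineer would, in place of code of your own. Each camera call takes 0.05 s, during which the arm holds its last target. There are 200 camera calls.

## Working session

There is one attempt and no reset: what is moved stays moved. The work goes in short steps, Python scripts to look and compute and a tool call to move; the robot and the scene stay as the last step left them, time stands still between calls to the robot, and variables do not carry over. Pictures are saved under pics/ and viewed, at most 14 in all, crops included, and the job is handed in when it is done.

Besides the shell and the picture viewer there is one more tool, called after "Request:" by a JSON object that holds its "fn" and its "kwargs". arm_command: Moves the arm, as the interface text tells. Its arguments: {"type":"object","properties":{"motion":{"type":"array","items":{"type":"object","properties":{"rx":{"type":"number"},"ry":{"type":"number"},"rz":{"type":"number"},"tx":{"type":"number"},"ty":{"type":"number"},"tz":{"type":"number"},"grip":{"type":"number"}}}},"grip_force":{"type":"number"}},"required":["motion"]}

```bash
ls; mkdir -p pics
python3 - <<'E'
from cell import r, vision
import cv2, numpy as np
s=r.read_state(); print(s['t'],s['eef_pos'],s['tcp_rot'],s['opening'],r.grasp_offset)
for n in ['scene','side']:
    f=vision.grab_frame(n); cv2.imwrite(f'pics/{n}0.png',f['frame'][:,:,::-1]); np.savez(f'{n}0.npz',**f)
    print(n,f['K'],f['dist_coeffs'],f['origin'],f['orientation'])
E
```

```text
pics
0.0 [ 168.44075949 -575.42670233  303.05724961] [[ 9.59726867e-01  2.80934404e-01 -4.47988802e-04]
 [ 2.80934761e-01 -9.59725593e-01  1.56393276e-03]
 [ 9.41619846e-06 -1.62680391e-03 -9.99998677e-01]] 1.000404658404693 53.900000000000006
scene [[447.41493359   0.         270.88201001]
 [  0.         447.41493359 207.98009963]
 [  0.           0.           1.        ]] [-0.09279016  0.          0.          0.          0.        ] [ 876.78629912 -562.49418483  864.26647845] [[ 0.84076936  0.44346062 -0.3105633 ]
 [ 0.54138076 -0.68473572  0.48789739]
 [ 0.00370949 -0.57834217 -0.81578586]]
side [[391.48857436   0.         284.3365474 ]
 [  0.         391.48857436 206.79008441]
 [  0.           0.           1.        ]] [-0.02412764  0.          0.          0.          0.        ] [348.90780174 538.88099805 580.47224311] [[-0.94855851 -0.20946188  0.23740781]
 [-0.3165979   0.62379247 -0.71459689]
 [ 0.0015876  -0.75299978 -0.65801885]]
```

View pics/scene0.png

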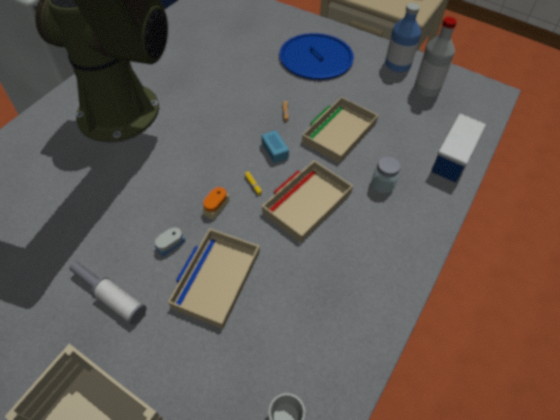

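View pics/side0.png

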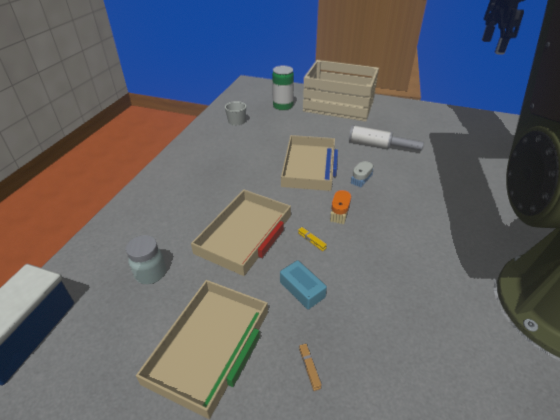

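The scene view shows the blue tray at about (215,280), red (307,200), green (340,130), soap (275,146), wooden peg (285,110), yellow peg (253,183), orange brush (215,200), white brush (170,240), lint roller (108,292) and jar (386,176). The side view shows the same layout from the opposite side, so I can cross-check the two.

```bash
cat > h.py <<'E'
import cv2, numpy as np
def plane(px,f,z):
    K=f['K'];u=cv2.undistortPoints(np.float64(px).reshape(-1,1,2),K,np.float64(f['dist_coeffs'])).reshape(-1,2)
    d=np.c_[u,np.ones(len(u))]@np.array(f['orientation']).T; o=np.array(f['origin'])
    return (o+d*((z-o[2])/d[:,2])[:,None])[:,:2]
def blobs(f,lo,hi,amin=25):
    hsv=cv2.cvtColor(f['frame'],cv2.COLOR_RGB2HSV); m=cv2.inRange(hsv,lo,hi)
    n,l,st,c=cv2.connectedComponentsWithStats(m)
    return [(c[i],st[i,4],np.argwhere(l==i)[:,::-1]) for i in np.argsort(-st[:,4]) if i and st[i,4]>=amin]
def rect(px,f,z):
    p=plane(px,f,z).astype(np.float32); (c,s,_)=cv2.minAreaRect(p); b=cv2.boxPoints((c,s,_))
    e=max(b[1]-b[0],b[2]-b[1],key=np.linalg.norm)
    return np.round(c,1),np.round(sorted(s),1),round(float(np.arctan2(e[1],e[0])%np.pi),3)
# H 0-180
COL=dict(red=((0,170,90),(6,255,255),3),red2=((172,170,90),(180,255,255),3),green=((50,120,60),(75,255,255),3),blue=((108,170,80),(125,255,255),3),
 soap=((90,90,80),(107,255,255),35),orange=((6,200,150),(16,255,255),40),yellow=((20,190,130),(32,255,255),14),wood=((8,110,120),(17,199,255),14))
E
python3 - <<'E'
from h import *
for n in ['scene','side']:
    f=dict(np.load(n+'0.npz')); hsv=cv2.cvtColor(f['frame'],cv2.COLOR_RGB2HSV)
    for k,(lo,hi,z) in COL.items():
        for c,a,px in blobs(f,lo,hi)[:4]:
            q=rect(px,f,z)
            if 375<np.hypot(*q[0])<900: print(n,k,c.round(),a,q)
f=dict(np.load('scene0.npz'));hsv=cv2.cvtColor(f['frame'],cv2.COLOR_RGB2HSV)
for p in [(275,146),(285,110),(253,183),(215,200),(170,240),(108,292),(215,290),(320,120),(285,187)]: print(p,hsv[p[1],p[0]],plane([p],f,20).round())
f=dict(np.load('side0.npz'));hsv=cv2.cvtColor(f['frame'],cv2.COLOR_RGB2HSV)
for p in [(310,365),(312,238),(341,200),(363,170),(300,285)]: print(p,hsv[p[1],p[0]],plane([p],f,20).round())
E
```

```text
scene red [292. 191.] 183 (array([563.7,  26.4]), array([  9.6, 155.6]), 1.402)
scene red [285. 183.] 28 (array([536.9,  36.6]), array([ 2.7, 73.5]), 1.411)
scene green [326. 122.] 108 (array([518.3, 281.7]), array([  6.7, 145.4]), 1.486)
scene blue [316.  56.] 2532 (array([346.6, 530.8]), array([228.5, 230. ]), 1.945)
scene blue [194. 273.] 170 (array([ 502.5, -273.3]), array([  6.1, 159.9]), 1.769)
scene blue [184. 268.] 38 (array([ 476.2, -278.9]), array([ 3.4, 65.7]), 1.76)
scene soap [275. 143.] 395 (array([458.5, 109.6]), array([44.2, 80.3]), 2.577)
scene orange [214. 198.] 249 (array([ 438. , -115.3]), array([31.7, 61.2]), 1.613)
scene yellow [250. 178.] 40 (array([461.1,  -6.7]), array([ 8.6, 35.1]), 2.641)
scene wood [305.   4.] 316 (array([166.4, 734.6]), array([ 87. , 143.9]), 0.59)
scene wood [213. 194.] 56 (array([416.3, -97.8]), array([34.2, 64.7]), 1.149)
side red [270. 236.] 129 (array([555.9,   6.5]), array([ 8.2, 92. ]), 1.404)
side green [241. 356.] 340 (array([508. , 267.3]), array([12.4, 98.6]), 1.53)
side green [230. 361.] 218 (array([521.5, 272. ]), array([  3.
[... 430 characters left out ...]
12. 374.] 247 (array([395.2, 266.7]), array([12.5, 47.9]), 2.183)
side wood [340. 205.] 108 (array([ 439.5, -133.5]), array([37.9, 85.7]), 1.595)
(275, 146) [100 128 137] [[459. 112.]]
(285, 110) [ 17 127 145] [[409. 242.]]
(253, 183) [ 24 197 171] [[479. -19.]]
(215, 200) [ 14 230 184] [[ 433. -110.]]
(170, 240) [ 65  10 159] [[ 415. -252.]]
(108, 292) [ 45   3 176] [[ 388. -420.]]
(215, 290) [ 21  69 167] [[ 571. -294.]]
(320, 120) [23 74 72] [[509. 260.]]
(285, 187) [ 15  84 100] [[550.  13.]]
(310, 365) [ 17 134 158] [[401. 258.]]
(312, 238) [ 24 236 190] [[469.   2.]]
(341, 200) [ 13 215 193] [[ 439. -132.]]
(363, 170) [ 50  10 161] [[ 412. -260.]]
(300, 285) [ 98 115 158] [[458. 121.]]
```

Request:
{"fn": "arm_command", "kwargs": {"motion": [{"tx":2.47,"ty":3.2,"tz":-0.2,"rz":0.074,"grip":0.65},{"tx":2.47,"ty":3.2,"tz":-0.2,"rz":0.074,"grip":0.65},{"tx":2.47,"ty":3.2,"tz":-0.2,"rz":0.074,"grip":0.65},{"tx":2.47,"ty":3.2,"tz":-0.2,"rz":0.074,"grip":0.65},{"tx":2.47,"ty":3.2,"tz":-0.2,"rz":0.074,"grip":0.65}]}}

```text
schema error: expected keys rx, ry, rz, tx, ty, tz, grip
```

Request:
{"fn": "arm_command", "kwargs": {"motion": [{"tx":2.47,"ty":3.2,"tz":-0.2,"rz":0.074,"grip":0.65},{"tx":2.47,"ty":3.2,"tz":-0.2,"rz":0.074,"grip":0.65},{"tx":2.47,"ty":3.2,"tz":-0.2,"rz":0.074,"grip":0.65},{"tx":2.47,"ty":3.2,"tz":-0.2,"rz":0.074,"grip":0.65},{"tx":2.47,"ty":3.2,"tz":-0.2,"rz":0.074,"grip":0.65}]}}

```text
schema error: expected keys rx, ry, rz, tx, ty, tz, grip
```

Run:
```python
from cell import r, vision
import cv2, numpy as np
f=vision.grab_frame('wrist'); cv2.imwrite('pics/w1.png',f['frame'][:,:,::-1]); np.savez('w1.npz',**f)
s=r.read_state(); print(s['t'],s['eef_pos'],s['tcp_rot'][:,1],s['opening'],r.grasp_offset,s['qpos'])
print(f['K'],f['origin'],f['orientation'],f['dist_coeffs'])
```

```text
0.15 [ 168.47345643 -575.49428868  303.21892155] [ 0.2809743  -0.95971433 -0.00136228] 0.9965991404933979 53.900000000000006 [-1.28600867e+00  3.14096196e-01 -4.78359427e-02  1.21022646e+00
  1.31538086e-06  1.57077456e+00]
[[321.3992954    0.         279.94852435]
 [  0.         321.3992954  214.58311141]
 [  0.           0.           1.        ]] [ 237.52280076 -555.26232947  372.70976633] [[ 0.28059652 -0.92060577 -0.27157063]
 [-0.95982449 -0.26960103 -0.07779616]
 [-0.00159613  0.28248947 -0.95926907]] [-0.0338303  0.         0.         0.         0.       ]
```

View pics/w1.png

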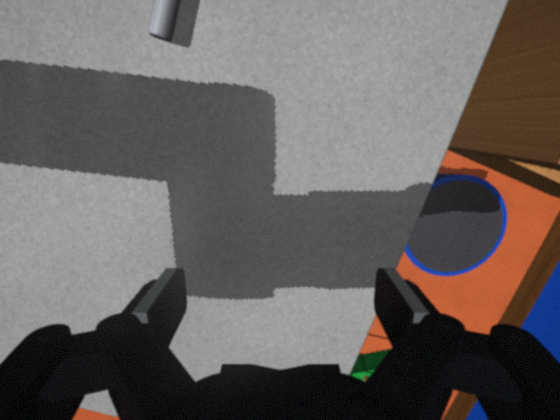

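The move was refused because every key is needed, so this wrist view is from the start pose. It shows only the roller handle at (165,15) and the fingertips near row 270.

Request:
{"fn": "arm_command", "kwargs": {"motion": [{"rx":0,"ry":0,"rz":0.074,"tx":2.47,"ty":3.2,"tz":-0.2,"grip":0.65},{"rx":0,"ry":0,"rz":0.074,"tx":2.47,"ty":3.2,"tz":-0.2,"grip":0.65},{"rx":0,"ry":0,"rz":0.074,"tx":2.47,"ty":3.2,"tz":-0.2,"grip":0.65},{"rx":0,"ry":0,"rz":0.074,"tx":2.47,"ty":3.2,"tz":-0.2,"grip":0.65},{"rx":0,"ry":0,"rz":0.074,"tx":2.47,"ty":3.2,"tz":-0.2,"grip":0.65}]}}

```text
t: 0.65
eef_pos: [292.7, -414.4, 293.6]
tcp_rot: [[0.792, 0.611, -0.0], [0.611, -0.792, 0.0], [0.0, -0.0, -1.0]]
ft_force: [1.0, 0.1, -0.5]
opening: 0.647
gripper_force: 0.0
```

Request:
{"fn": "arm_command", "kwargs": {"motion": [{"rx":0,"ry":0,"rz":0.074,"tx":2.47,"ty":3.2,"tz":-0.2,"grip":0.65},{"rx":0,"ry":0,"rz":0.074,"tx":2.47,"ty":3.2,"tz":-0.2,"grip":0.65},{"rx":0,"ry":0,"rz":0.074,"tx":2.47,"ty":3.2,"tz":-0.2,"grip":0.65},{"rx":0,"ry":0,"rz":0.074,"tx":2.47,"ty":3.2,"tz":-0.2,"grip":0.65},{"rx":0,"ry":0,"rz":0.074,"tx":2.47,"ty":3.2,"tz":-0.2,"grip":0.65}]}}

```text
t: 1.15
eef_pos: [416.2, -254.3, 283.7]
tcp_rot: [[0.517, 0.856, -0.0], [0.856, -0.517, 0.0], [-0.0, -0.0, -1.0]]
ft_force: [0.8, -0.6, 0.1]
opening: 0.648
gripper_force: 0.0
```

```bash
cat > look.py <<'E'
import sys
from cell import r, vision
import cv2, numpy as np
from h import *
def look(tag):
    f=vision.grab_frame('wrist'); cv2.imwrite(f'pics/{tag}.png',f['frame'][:,:,::-1]); np.savez(f'{tag}.npz',**f)
    s=r.read_state(); y=np.array(s['tcp_rot'])[:,1]
    print('t',round(s['t'],2),'tcp',np.round(s['eef_pos'],1),'yang',round(float(np.arctan2(y[1],y[0])),3),'open',round(s['opening'],3),'go',r.grasp_offset,'q',np.round(s['qpos'],2))
    return f
def find(f,k,amin=60):
    lo,hi,z=COL[k]
    for c,a,px in blobs(f,lo,hi,amin)[:4]: print(k,c.round(),a,rect(px,f,z))
E
python3 - <<'E'
from look import *
f=look('w2')
for k in ['blue','soap','orange']: find(f,k)
E
```

```text
t 1.2 tcp [ 419.1 -250.4  283.4] yang -0.536 open 0.653 go 53.900000000000006 q [-0.54  0.11 -0.34  1.11  0.    1.57]
blue [355. 160.] 1091 (array([ 503.1, -275.8]), array([  8.6, 164.4]), 1.764)
blue [348. 175.] 557 (array([ 487.8, -282.5]), array([ 7.8, 94.5]), 1.763)
orange [218.  52.] 2570 (array([ 436.1, -113.7]), array([33.9, 65. ]), 1.593)
```

View pics/w2.png

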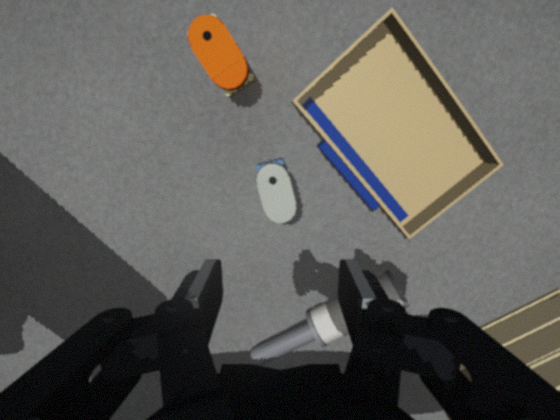

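The wrist view shows the white brush at (277,193), the orange brush at (218,52), and the whole blue tray with rim corners (393,10), (500,163), (410,236) and (294,101). The roller runs along the bottom edge.

Run:
```python
from look import *
f=dict(np.load('w2.npz'))
c=plane([(393,10),(500,163),(410,236),(294,101)],f,30); print(c.round(), c.mean(0).round(1), [np.linalg.norm(c[i]-c[i-1]).round() for i in range(4)])
for lo in (130,145,160):
  for b in blobs(f,(0,0,lo),(180,40,255),200)[:4]: print(lo,b[0].round(),b[1],rect(b[2],f,34))
COL['bris']=((95,60,60),(112,255,255),18); 
print(plane([(330,310),(250,353),(390,280),(406,300)],f,23).round())
g=dict(np.load('scene0.npz')); print('jar',plane([(388,163)],g,75).round(),'roll', plane([(73,270),(145,312)],g,23).round())
```

```text
[[ 590. -163.]
 [ 624. -343.]
 [ 512. -367.]
 [ 474. -184.]] [ 549.9 -264.4] [np.float64(118.0), np.float64(184.0), np.float64(115.0), np.float64(186.0)]
130 [275. 194.] 1812 (array([ 410.9, -252.5]), array([38.2, 64.3]), 1.322)
130 [309. 333.] 1163 (array([ 338.7, -414.1]), array([ 46.5, 106.2]), 3.129)
145 [276. 193.] 1676 (array([ 412.4, -252. ]), array([34.2, 62.2]), 1.278)
145 [323. 327.] 667 (array([ 363.9, -414.7]), array([43.5, 55.2]), 3.129)
160 [276. 194.] 1561 (array([ 412.6, -252.1]), array([32.9, 60.9]), 1.283)
160 [325. 326.] 523 (array([ 379.3, -415.1]), array([22.7, 40.5]), 1.547)
[[ 393. -407.]
 [ 279. -410.]
 [ 471. -408.]
 [ 476. -442.]]
jar [[737. 168.]] roll [[ 290. -426.]
 [ 483. -410.]]
```

Request:
{"fn": "arm_command", "kwargs": {"motion": [{"rx":0,"ry":0,"rz":0.086,"tx":-0.3,"ty":0.4,"tz":-3,"grip":0.65},{"rx":0,"ry":0,"rz":0.085,"tx":0,"ty":0,"tz":-3,"grip":0.65},{"rx":0,"ry":0,"rz":0.085,"tx":0,"ty":0,"tz":-3,"grip":0.65},{"rx":0,"ry":0,"rz":0,"tx":0,"ty":0,"tz":-3,"grip":0.65},{"rx":0,"ry":0,"rz":0,"tx":0,"ty":0,"tz":0,"grip":0.65}]}}

```text
t: 1.7
eef_pos: [409.9, -250.3, 160.3]
tcp_rot: [[0.286, 0.958, -0.006], [0.958, -0.286, 0.004], [0.002, -0.007, -1.0]]
ft_force: [0.6, 1.1, -0.4]
opening: 0.648
gripper_force: 0.0
```

Run:
```python
from look import *
f=look('w3')
for b in blobs(f,(0,0,150),(180,40,255),200)[:4]: print(b[0].round(),b[1],rect(b[2],f,34))
```

```text
t 1.75 tcp [ 411.  -251.   162.5] yang -0.29 open 0.644 go 53.900000000000006 q [-0.55  0.21 -0.53  0.84  0.    1.31]
[286. 236.] 3922 (array([ 412.7, -251.8]), array([33.9, 62.1]), 1.262)
```

View pics/w3.png

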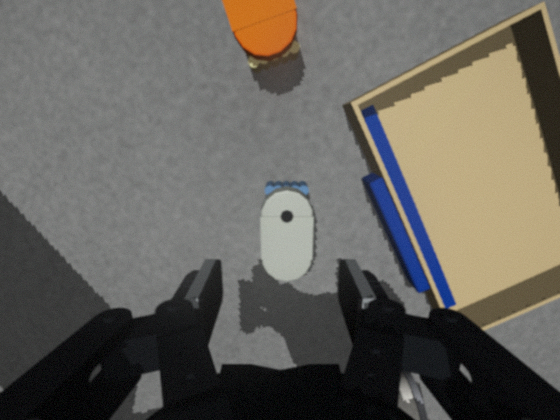

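Request:
{"fn": "arm_command", "kwargs": {"motion": [{"rx":0,"ry":0,"rz":0,"tx":0.1,"ty":0,"tz":-3,"grip":0.6},{"rx":0,"ry":0,"rz":0,"tx":0,"ty":0,"tz":-3,"grip":0.6},{"rx":0,"ry":0,"rz":0,"tx":0,"ty":0,"tz":-2,"grip":0.6},{"rx":0,"ry":0,"rz":0,"tx":0,"ty":0,"tz":0,"grip":0.6},{"rx":0,"ry":0,"rz":0,"tx":0,"ty":0,"tz":0,"grip":0.6}]}}

```text
t: 2.25
eef_pos: [414.4, -252.4, 85.4]
tcp_rot: [[0.286, 0.958, 0.001], [0.958, -0.286, -0.001], [-0.0, 0.001, -1.0]]
ft_force: [-0.3, 0.2, 0.4]
opening: 0.599
gripper_force: 0.0
```

Request:
{"fn": "arm_command", "kwargs": {"motion": [{"rx":0,"ry":0,"rz":0,"tx":0,"ty":0,"tz":0,"grip":0.2},{"rx":0,"ry":0,"rz":0,"tx":0,"ty":0,"tz":0,"grip":0.2},{"rx":0,"ry":0,"rz":0,"tx":0,"ty":0,"tz":0,"grip":0.2},{"rx":0,"ry":0,"rz":0,"tx":0,"ty":0,"tz":0,"grip":0.2},{"rx":0,"ry":0,"rz":0,"tx":0,"ty":0,"tz":0,"grip":0.2}], "grip_force": 30}}

```text
t: 2.75
eef_pos: [414.9, -252.7, 85.9]
tcp_rot: [[0.286, 0.958, 0.003], [0.958, -0.286, -0.002], [-0.001, 0.003, -1.0]]
ft_force: [0.0, 0.1, 7.3]
opening: 0.388
gripper_force: 30.5
```

Run:
```python
from look import *
from cell import vision
f=look('w4'); g=vision.grab_frame('side')['frame'][80:260,260:460,::-1]
a=cv2.resize(f['frame'][120:420,60:500,::-1],(400,300)); b=cv2.resize(g,(333,300)); cv2.imwrite('pics/c4.png',np.hstack([a,b]))
```

```text
t 2.8 tcp [ 414.9 -252.7   85.9] yang -0.29 open 0.391 go 53.900000000000006 q [-0.55  0.3  -0.61  0.65 -0.    1.31]
```

View pics/c4.png

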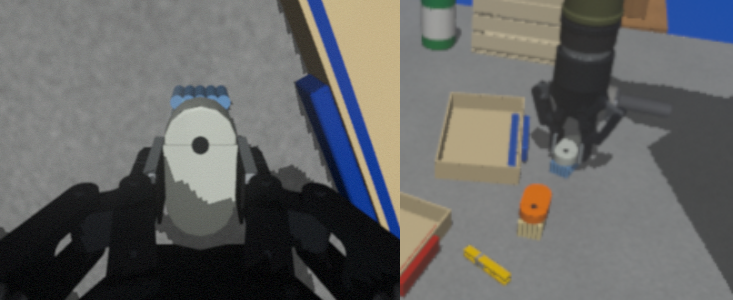

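The left crop shows the white brush back gripped squarely at (200,165). The right crop confirms the gripper stands clear of the blue tray. I'll lift it and carry it towards the red tray.

Request:
{"fn": "arm_command", "kwargs": {"motion": [{"rx":0,"ry":0,"rz":0,"tx":0,"ty":0,"tz":4,"grip":0.2},{"rx":0,"ry":0,"rz":0,"tx":0,"ty":0,"tz":4,"grip":0.2},{"rx":0,"ry":0,"rz":0,"tx":0,"ty":0,"tz":4,"grip":0.2},{"rx":0,"ry":0,"rz":0,"tx":2.77,"ty":3.15,"tz":0,"grip":0.2},{"rx":0,"ry":0,"rz":0,"tx":2.77,"ty":3.15,"tz":0,"grip":0.2}]}}

```text
t: 3.35
eef_pos: [470.7, -189.5, 207.2]
tcp_rot: [[0.289, 0.957, 0.006], [0.957, -0.289, -0.002], [-0.001, 0.006, -1.0]]
ft_force: [0.7, 0.1, -0.9]
opening: 0.391
gripper_force: 30.4
```

Request:
{"fn": "arm_command", "kwargs": {"motion": [{"rx":0,"ry":0,"rz":0.033,"tx":2.77,"ty":3.15,"tz":0,"grip":0.2},{"rx":0,"ry":0,"rz":0.033,"tx":2.77,"ty":3.15,"tz":0,"grip":0.2},{"rx":0,"ry":0,"rz":0.033,"tx":2.77,"ty":3.15,"tz":0,"grip":0.2},{"rx":0,"ry":0,"rz":0.033,"tx":2.77,"ty":3.15,"tz":0,"grip":0.2},{"rx":0,"ry":0,"rz":0,"tx":2.77,"ty":3.15,"tz":0,"grip":0.2}]}}

```text
t: 3.85
eef_pos: [608.8, -29.8, 205.3]
tcp_rot: [[0.156, 0.988, 0.002], [0.988, -0.156, -0.0], [0.0, 0.002, -1.0]]
ft_force: [-0.3, 0.1, -0.2]
opening: 0.39
gripper_force: 30.4
```

Run:
```python
from look import *
f=look('w5'); print(r.read_state()['ft_force'],r.read_state()['gripper_force'])
for k in ['red','red2','orange']: find(f,k)
```

```text
t 3.9 tcp [613.  -25.3 205.4] yang -0.154 open 0.39 go 53.900000000000006 q [-0.04  0.39 -0.17  1.01  0.    1.68]
[4.82819964 2.73993363 0.75160739] 30.35935342311859
red [216. 143.] 2638 (array([563.3,  21.4]), array([ 11.6, 166.6]), 1.402)
red [188. 148.] 1086 (array([540. ,  25.5]), array([ 8.8, 95.5]), 1.406)
orange [ 91. 320.] 913 (array([432.3, -94.6]), array([27.5, 40.3]), 0.458)
```

View pics/w5.png

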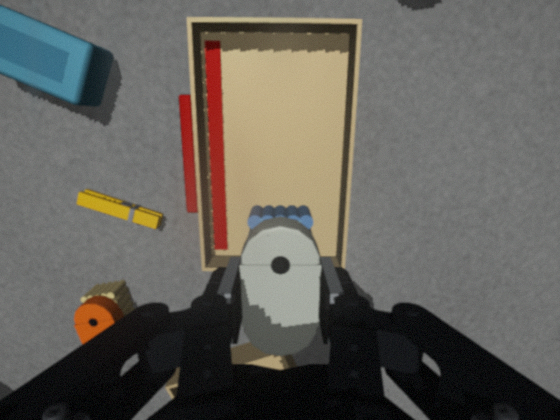

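The view shows the red tray rim from (188,18) to (361,20), with its near end at about row 268. The held white brush is at (280,285), over the tray's -y half. Next I lower and release it.

Request:
{"fn": "arm_command", "kwargs": {"motion": [{"rx":0,"ry":0,"rz":0,"tx":-0.3,"ty":0,"tz":-4,"grip":0.2},{"rx":0,"ry":0,"rz":0,"tx":0,"ty":0,"tz":-4,"grip":0.2},{"rx":0,"ry":0,"rz":0,"tx":0,"ty":0,"tz":-2,"grip":0.2},{"rx":0,"ry":0,"rz":0,"tx":0,"ty":0,"tz":-1,"grip":0.2},{"rx":0,"ry":0,"rz":0,"tx":0,"ty":0,"tz":0,"grip":0.2}]}}

```text
t: 4.4
eef_pos: [603.9, -31.4, 93.4]
tcp_rot: [[0.157, 0.988, -0.001], [0.988, -0.157, 0.0], [-0.0, -0.001, -1.0]]
ft_force: [-0.2, 1.4, -0.2]
opening: 0.388
gripper_force: 30.4
```

Request:
{"fn": "arm_command", "kwargs": {"motion": [{"rx":0,"ry":0,"rz":0,"tx":0,"ty":0,"tz":-0.3,"grip":0.2},{"rx":0,"ry":0,"rz":0,"tx":0,"ty":0,"tz":-0.3,"grip":0.2},{"rx":0,"ry":0,"rz":0,"tx":0,"ty":0,"tz":0,"grip":0.2},{"rx":0,"ry":0,"rz":0,"tx":0,"ty":0,"tz":0,"grip":0.55},{"rx":0,"ry":0,"rz":0,"tx":0,"ty":0,"tz":0,"grip":0.55}]}}

```text
t: 4.9
eef_pos: [604.7, -31.4, 88.4]
tcp_rot: [[0.157, 0.988, 0.001], [0.988, -0.157, -0.0], [0.0, 0.001, -1.0]]
ft_force: [1.1, 0.9, -0.6]
opening: 0.546
gripper_force: 0.0
```

Request:
{"fn": "arm_command", "kwargs": {"motion": [{"rx":0,"ry":0,"rz":0,"tx":0,"ty":0,"tz":4,"grip":0.6},{"rx":0,"ry":0,"rz":0,"tx":0,"ty":0,"tz":4,"grip":0.6},{"rx":0,"ry":0,"rz":0,"tx":0,"ty":0,"tz":4,"grip":0.6},{"rx":0,"ry":0,"rz":0.06,"tx":-4.2,"ty":-2.07,"tz":0,"grip":0.65},{"rx":0,"ry":0,"rz":0.06,"tx":-4.2,"ty":-2.07,"tz":0,"grip":0.65}]}}

```text
t: 5.4
eef_pos: [521.6, -73.0, 209.9]
tcp_rot: [[0.034, 0.999, 0.005], [0.999, -0.034, -0.001], [-0.001, 0.005, -1.0]]
ft_force: [-1.0, -1.5, -0.7]
opening: 0.648
gripper_force: 0.0
```

Request:
{"fn": "arm_command", "kwargs": {"motion": [{"rx":0,"ry":0,"rz":0.06,"tx":-4.2,"ty":-2.07,"tz":0,"grip":0.65},{"rx":0,"ry":0,"rz":0,"tx":-4.2,"ty":-2.07,"tz":0,"grip":0.65},{"rx":0,"ry":0,"rz":0,"tx":0,"ty":0,"tz":-4,"grip":0.65},{"rx":0,"ry":0,"rz":0,"tx":0,"ty":0,"tz":0,"grip":0.65},{"rx":0,"ry":0,"rz":0,"tx":0,"ty":0,"tz":0,"grip":0.65}]}}

```text
t: 5.9
eef_pos: [436.3, -114.0, 168.2]
tcp_rot: [[-0.022, 1.0, -0.001], [1.0, 0.022, 0.0], [0.001, -0.001, -1.0]]
ft_force: [-0.2, -0.0, -0.2]
opening: 0.651
gripper_force: 0.0
```

Run:
```python
from look import *
f=look('w6')
for k in ['orange']: find(f,k)
g=dict(vision.grab_frame('scene')); np.savez('scene1.npz',**g)
for b in blobs(g,(0,0,130),(180,40,255),60)[:8]:
    q=rect(b[2],g,37)
    if q[0][0]>550: print(b[0].round(),b[1],q)
```

```text
t 5.95 tcp [ 437.3 -114.   168.8] yang 0.022 open 0.65 go 53.900000000000006 q [-0.26  0.14 -0.59  0.83  0.    1.29]
orange [282. 232.] 3791 (array([ 436.3, -112.4]), array([33.3, 64.2]), 1.59)
[462. 138.] 1435 (array([859.9, 399.5]), array([ 81.2, 177.5]), 1.574)
[295. 206.] 308 (array([606.2, -33.5]), array([39.7, 61.2]), 1.169)
[389. 164.] 270 (array([733.9, 204. ]), array([48.8, 52.5]), 0.581)
[287. 403.] 205 (array([ 814.3, -409.2]), array([45.8, 64.7]), 0.569)
[282. 416.] 143 (array([ 818.4, -425.8]), array([13.3, 32.8]), 0.57)
[326. 170.] 88 (array([619.6, 100.1]), array([ 46.4, 130.4]), 0.19)
```

The white brush sits in the red tray at about (606,-33). I'll grasp the orange brush now.

Request:
{"fn": "arm_command", "kwargs": {"motion": [{"rx":0,"ry":0,"rz":0,"tx":0,"ty":0.1,"tz":-3,"grip":0.6},{"rx":0,"ry":0,"rz":0,"tx":0,"ty":0,"tz":-3,"grip":0.6},{"rx":0,"ry":0,"rz":0,"tx":0,"ty":0,"tz":-1.8,"grip":0.6},{"rx":0,"ry":0,"rz":0,"tx":0,"ty":0,"tz":0,"grip":0.6},{"rx":0,"ry":0,"rz":0,"tx":0,"ty":0,"tz":0,"grip":0.2}]}}

```text
t: 6.5
eef_pos: [437.6, -113.0, 90.7]
tcp_rot: [[-0.023, 1.0, 0.0], [1.0, 0.023, -0.0], [-0.0, 0.0, -1.0]]
ft_force: [-1.3, -0.5, 0.9]
opening: 0.445
gripper_force: 0.0
```

Request:
{"fn": "arm_command", "kwargs": {"motion": [{"rx":0,"ry":0,"rz":0,"tx":0,"ty":0,"tz":0,"grip":0.2},{"rx":0,"ry":0,"rz":0,"tx":0,"ty":0,"tz":0,"grip":0.2},{"rx":0,"ry":0,"rz":0,"tx":0,"ty":0,"tz":0,"grip":0.2},{"rx":0,"ry":0,"rz":0,"tx":0,"ty":0,"tz":0,"grip":0.2},{"rx":0,"ry":0,"rz":0,"tx":0,"ty":0,"tz":0,"grip":0.2}]}}

```text
t: 7.0
eef_pos: [437.4, -113.3, 90.9]
tcp_rot: [[-0.022, 1.0, 0.002], [1.0, 0.022, -0.0], [-0.0, 0.002, -1.0]]
ft_force: [-0.1, 0.1, 6.6]
opening: 0.416
gripper_force: 30.8
```

Request:
{"fn": "arm_command", "kwargs": {"motion": [{"rx":0,"ry":0,"rz":0,"tx":0,"ty":0,"tz":4,"grip":0.2},{"rx":0,"ry":0,"rz":0,"tx":0,"ty":0,"tz":4,"grip":0.2},{"rx":0,"ry":0,"rz":0,"tx":0,"ty":0,"tz":4,"grip":0.2},{"rx":0,"ry":0,"rz":-0.048,"tx":3.04,"ty":2.84,"tz":0,"grip":0.2},{"rx":0,"ry":0,"rz":-0.048,"tx":3.04,"ty":2.84,"tz":0,"grip":0.2}]}}

```text
t: 7.5
eef_pos: [498.8, -56.4, 212.3]
tcp_rot: [[0.078, 0.997, 0.004], [0.997, -0.078, -0.001], [-0.0, 0.004, -1.0]]
ft_force: [0.6, 0.1, -0.8]
opening: 0.417
gripper_force: 30.5
```

Request:
{"fn": "arm_command", "kwargs": {"motion": [{"rx":0,"ry":0,"rz":-0.048,"tx":3.04,"ty":2.84,"tz":0,"grip":0.2},{"rx":0,"ry":0,"rz":-0.048,"tx":3.04,"ty":2.84,"tz":0,"grip":0.2},{"rx":0,"ry":0,"rz":0,"tx":3.04,"ty":2.84,"tz":0,"grip":0.2},{"rx":0,"ry":0,"rz":0,"tx":3.04,"ty":2.84,"tz":0,"grip":0.2},{"rx":0,"ry":0,"rz":0,"tx":0,"ty":0,"tz":0,"grip":0.2}]}}

```text
t: 8.0
eef_pos: [622.1, 60.7, 209.6]
tcp_rot: [[0.166, 0.986, 0.002], [0.986, -0.166, 0.001], [0.002, 0.002, -1.0]]
ft_force: [0.2, -0.2, -0.9]
opening: 0.419
gripper_force: 30.5
```

Run:
```python
from look import *
f=look('w7'); print(r.read_state()['gripper_force'])
for k in ['red','yellow','soap','green']: find(f,k)
```

```text
t 8.05 tcp [620.1  58.9 209.4] yang -0.167 open 0.414 go 53.900000000000006 q [ 0.09  0.41 -0.14  1.03  0.    1.83]
30.47753870487213
red [222. 214.] 1153 (array([569.4,  56.8]), array([11.2, 95.8]), 1.398)
red [199. 257.] 518 (array([540.1,  24. ]), array([ 7.9, 78.9]), 1.398)
yellow [121. 296.] 572 (array([463.4,   0.5]), array([17.8, 42.7]), 2.66)
yellow [165. 302.] 64 (array([500.3, -11.8]), array([ 3.5, 18.7]), 2.659)
soap [ 62. 178.] 6165 (array([462.4, 117.2]), array([51.6, 84.1]), 2.577)
green [109.  37.] 1000 (array([512.7, 216.2]), array([11.5, 55.2]), 1.477)
green [63.  6.] 134 (array([483.9, 245. ]), array([8.1, 9.3]), 1.479)
```

View pics/w7.png

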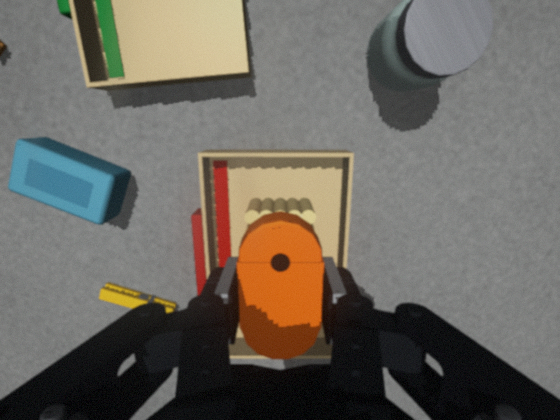

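The view shows the held orange brush at (280,285), in line with the red tray's +y half, whose far rim runs along row 152. The jar is well clear at (440,40).

Request:
{"fn": "arm_command", "kwargs": {"motion": [{"rx":0,"ry":0,"rz":0,"tx":0,"ty":0,"tz":-4,"grip":0.2},{"rx":0,"ry":0,"rz":0,"tx":0,"ty":0,"tz":-4,"grip":0.2},{"rx":0,"ry":0,"rz":0,"tx":0,"ty":0,"tz":-2,"grip":0.2},{"rx":0,"ry":0,"rz":0,"tx":0,"ty":0,"tz":-1,"grip":0.2},{"rx":0,"ry":0,"rz":0,"tx":0,"ty":0,"tz":0,"grip":0.2}]}}

```text
t: 8.55
eef_pos: [617.4, 56.5, 98.8]
tcp_rot: [[0.17, 0.985, -0.003], [0.985, -0.17, -0.0], [-0.001, -0.003, -1.0]]
ft_force: [-0.2, 0.4, 0.1]
opening: 0.414
gripper_force: 30.5
```

Request:
{"fn": "arm_command", "kwargs": {"motion": [{"rx":0,"ry":0,"rz":0,"tx":0,"ty":0,"tz":-0.4,"grip":0.2},{"rx":0,"ry":0,"rz":0,"tx":0,"ty":0,"tz":-0.3,"grip":0.2},{"rx":0,"ry":0,"rz":0,"tx":0,"ty":0,"tz":0,"grip":0.2},{"rx":0,"ry":0,"rz":0,"tx":0,"ty":0,"tz":0,"grip":0.57},{"rx":0,"ry":0,"rz":0,"tx":0,"ty":0,"tz":0,"grip":0.57}]}}

```text
t: 9.05
eef_pos: [619.1, 57.3, 93.4]
tcp_rot: [[0.169, 0.986, 0.001], [0.986, -0.169, 0.0], [0.0, 0.001, -1.0]]
ft_force: [0.2, -0.3, 0.0]
opening: 0.571
gripper_force: 0.0
```

Request:
{"fn": "arm_command", "kwargs": {"motion": [{"rx":0,"ry":0,"rz":0,"tx":0,"ty":0,"tz":4,"grip":0.6},{"rx":0,"ry":0,"rz":0,"tx":0,"ty":0,"tz":4,"grip":0.6},{"rx":0,"ry":0,"rz":0.147,"tx":0,"ty":0,"tz":4,"grip":0.6},{"rx":0,"ry":0,"rz":0.147,"tx":-4,"ty":1.37,"tz":0,"grip":0.75},{"rx":0,"ry":0,"rz":0.147,"tx":-4,"ty":1.37,"tz":0,"grip":0.75}]}}

```text
t: 9.55
eef_pos: [539.9, 84.9, 214.9]
tcp_rot: [[-0.272, 0.962, 0.004], [0.962, 0.272, 0.001], [-0.0, 0.005, -1.0]]
ft_force: [0.5, -0.1, 0.3]
opening: 0.753
gripper_force: 0.0
```

Request:
{"fn": "arm_command", "kwargs": {"motion": [{"rx":0,"ry":0,"rz":0.147,"tx":-4,"ty":1.37,"tz":0,"grip":0.75},{"rx":0,"ry":0,"rz":0.147,"tx":-4,"ty":1.37,"tz":0,"grip":0.75},{"rx":0,"ry":0,"rz":0.147,"tx":0,"ty":0,"tz":-4,"grip":0.75},{"rx":0,"ry":0,"rz":0.147,"tx":0,"ty":0,"tz":0,"grip":0.75},{"rx":0,"ry":0,"rz":0.147,"tx":0,"ty":0,"tz":0,"grip":0.75}]}}

```text
t: 10.05
eef_pos: [457.7, 112.1, 172.3]
tcp_rot: [[-0.848, 0.529, -0.001], [0.529, 0.848, -0.0], [0.001, -0.001, -1.0]]
ft_force: [0.2, -0.7, 0.7]
opening: 0.747
gripper_force: 0.0
```

Run:
```python
from look import *
f=look('w8')
for k in ['soap','yellow','green']: find(f,k)
```

```text
t 10.1 tcp [458.3 112.2 172.7] yang 1.018 open 0.756 go 53.900000000000006 q [ 0.24  0.17 -0.54  0.85 -0.    0.79]
soap [282. 218.] 7143 (array([452.9, 116.2]), array([43.4, 80.1]), 2.577)
green [508. 162.] 1530 (array([512. , 280.4]), array([11.4, 82.6]), 1.476)
green [507. 178.] 166 (array([523.2, 272.3]), array([ 1.5, 88.7]), 1.482)
```

View pics/w8.png

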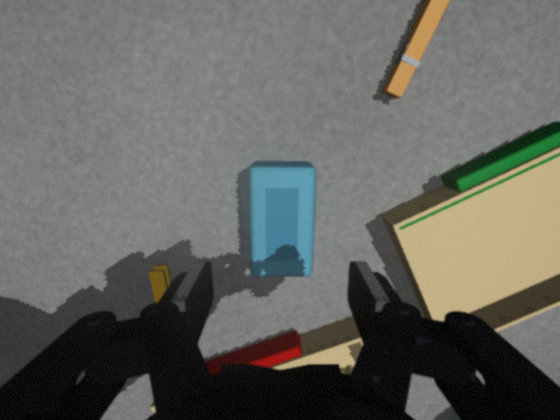

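The view shows the soap at (282,218), square to the fingers and with nothing near them. The wooden peg is at (415,50).

Request:
{"fn": "arm_command", "kwargs": {"motion": [{"rx":0,"ry":0,"rz":-0.012,"tx":-0.3,"ty":0.3,"tz":-3,"grip":0.75},{"rx":0,"ry":0,"rz":0,"tx":0,"ty":0,"tz":-3.5,"grip":0.75},{"rx":0,"ry":0,"rz":0,"tx":0,"ty":0,"tz":-3,"grip":0.75},{"rx":0,"ry":0,"rz":0,"tx":0,"ty":0,"tz":0,"grip":0.75},{"rx":0,"ry":0,"rz":0,"tx":0,"ty":0,"tz":0,"grip":0.4}], "grip_force": 40}}

```text
t: 10.6
eef_pos: [455.7, 115.0, 78.2]
tcp_rot: [[-0.837, 0.547, -0.001], [0.547, 0.837, -0.0], [0.001, -0.001, -1.0]]
ft_force: [0.5, 0.4, 0.6]
opening: 0.6
gripper_force: 0.0
```

Request:
{"fn": "arm_command", "kwargs": {"motion": [{"rx":0,"ry":0,"rz":0,"tx":0,"ty":0,"tz":0,"grip":0.3},{"rx":0,"ry":0,"rz":0,"tx":0,"ty":0,"tz":0,"grip":0.3},{"rx":0,"ry":0,"rz":0,"tx":0,"ty":0,"tz":0,"grip":0.3},{"rx":0,"ry":0,"rz":0,"tx":0,"ty":0,"tz":0,"grip":0.3},{"rx":0,"ry":0,"rz":0,"tx":0,"ty":0,"tz":0,"grip":0.3}]}}

```text
t: 11.1
eef_pos: [456.9, 115.3, 79.1]
tcp_rot: [[-0.838, 0.546, 0.002], [0.546, 0.838, 0.0], [-0.002, 0.002, -1.0]]
ft_force: [-0.7, -0.3, 7.2]
opening: 0.519
gripper_force: 43.4
```

Request:
{"fn": "arm_command", "kwargs": {"motion": [{"rx":0,"ry":0,"rz":0,"tx":0,"ty":0,"tz":4,"grip":0.3},{"rx":0,"ry":0,"rz":0,"tx":0,"ty":0,"tz":4,"grip":0.3},{"rx":0,"ry":0,"rz":0,"tx":0,"ty":0,"tz":4,"grip":0.3},{"rx":0,"ry":0,"rz":0.12,"tx":2.83,"ty":3.82,"tz":0,"grip":0.3},{"rx":0,"ry":0,"rz":0.12,"tx":2.83,"ty":3.82,"tz":0,"grip":0.3}]}}

```text
t: 11.6
eef_pos: [514.0, 192.1, 200.6]
tcp_rot: [[-0.945, 0.328, 0.004], [0.328, 0.945, 0.001], [-0.004, 0.003, -1.0]]
ft_force: [1.0, -0.8, -0.8]
opening: 0.522
gripper_force: 42.4
```

Request:
{"fn": "arm_command", "kwargs": {"motion": [{"rx":0,"ry":0,"rz":0.12,"tx":2.83,"ty":3.82,"tz":0,"grip":0.3},{"rx":0,"ry":0,"rz":0.12,"tx":2.83,"ty":3.82,"tz":0,"grip":0.3},{"rx":0,"ry":0,"rz":0,"tx":0,"ty":0,"tz":0,"grip":0.3},{"rx":0,"ry":0,"rz":0,"tx":0,"ty":0,"tz":0,"grip":0.3},{"rx":0,"ry":0,"rz":0,"tx":0,"ty":0,"tz":0,"grip":0.3}]}}

```text
t: 12.1
eef_pos: [568.2, 267.1, 197.5]
tcp_rot: [[-0.995, 0.098, -0.002], [0.098, 0.995, -0.001], [0.001, -0.001, -1.0]]
ft_force: [-0.3, -0.2, -2.6]
opening: 0.522
gripper_force: 42.7
```

Run:
```python
from look import *
f=look('w9')
for k in ['green','wood']: find(f,k)
```

```text
t 12.15 tcp [568.2 266.9 197.7] yang 1.473 open 0.52 go 53.900000000000006 q [ 0.44  0.42 -0.14  1.01 -0.    0.54]
green [280. 148.] 2480 (array([518. , 272.7]), array([ 10.4, 169.8]), 1.482)
green [282. 127.] 1377 (array([501.6, 274.5]), array([ 8.8, 97.2]), 1.482)
wood [210.  11.] 479 (array([417.3, 233.2]), array([11.1, 20.5]), 2.174)
wood [ 37. 322.] 131 (array([650.8,  31.4]), array([12.3, 71.2]), 1.478)
```

View pics/w9.png

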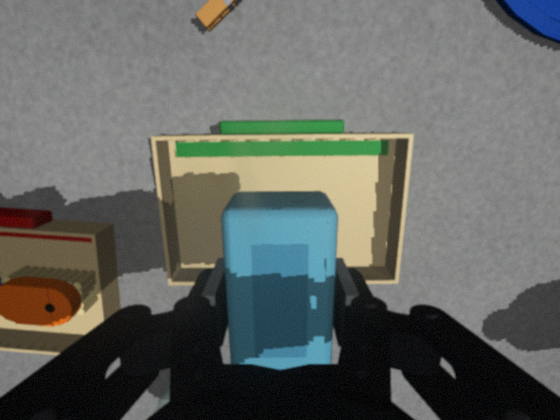

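The view shows the soap at (280,280) centred over the green tray, which spans columns 152–412. The strip puts the tray centre at about (568,268), so I'll lower it.

Request:
{"fn": "arm_command", "kwargs": {"motion": [{"rx":0,"ry":0,"rz":0,"tx":0,"ty":0,"tz":-4,"grip":0.3},{"rx":0,"ry":0,"rz":0,"tx":0,"ty":0,"tz":-4,"grip":0.3},{"rx":0,"ry":0,"rz":0,"tx":0,"ty":0,"tz":-2,"grip":0.3},{"rx":0,"ry":0,"rz":0,"tx":0,"ty":0,"tz":-1,"grip":0.3},{"rx":0,"ry":0,"rz":0,"tx":0,"ty":0,"tz":0,"grip":0.3}]}}

```text
t: 12.65
eef_pos: [568.0, 266.7, 87.1]
tcp_rot: [[-0.995, 0.098, -0.002], [0.098, 0.995, -0.001], [0.002, -0.001, -1.0]]
ft_force: [-0.0, 0.2, -2.0]
opening: 0.517
gripper_force: 42.5
```

Request:
{"fn": "arm_command", "kwargs": {"motion": [{"rx":0,"ry":0,"rz":0,"tx":0,"ty":0,"tz":-0.3,"grip":0.3},{"rx":0,"ry":0,"rz":0,"tx":0,"ty":0,"tz":-0.3,"grip":0.3},{"rx":0,"ry":0,"rz":0,"tx":0,"ty":0,"tz":0,"grip":0.3},{"rx":0,"ry":0,"rz":0,"tx":0,"ty":0,"tz":0,"grip":0.7},{"rx":0,"ry":0,"rz":0,"tx":0,"ty":0,"tz":0,"grip":0.7}]}}

```text
t: 13.15
eef_pos: [569.6, 268.2, 82.7]
tcp_rot: [[-0.995, 0.097, 0.001], [0.097, 0.995, 0.001], [-0.001, 0.001, -1.0]]
ft_force: [0.4, 0.1, 0.4]
opening: 0.701
gripper_force: 0.0
```

Request:
{"fn": "arm_command", "kwargs": {"motion": [{"rx":0,"ry":0,"rz":0,"tx":0,"ty":0,"tz":4,"grip":0.7},{"rx":0,"ry":0,"rz":0,"tx":0,"ty":0,"tz":4,"grip":0.7},{"rx":0,"ry":0,"rz":0,"tx":0,"ty":0,"tz":4,"grip":0.6},{"rx":0,"ry":0,"rz":-0.144,"tx":-4.28,"ty":-0.15,"tz":0,"grip":0.4},{"rx":0,"ry":0,"rz":-0.144,"tx":-4.28,"ty":-0.15,"tz":0,"grip":0.4}]}}

```text
t: 13.65
eef_pos: [484.7, 265.7, 204.3]
tcp_rot: [[-0.924, 0.382, 0.005], [0.382, 0.924, 0.003], [-0.003, 0.004, -1.0]]
ft_force: [-1.2, 0.0, 0.1]
opening: 0.398
gripper_force: 0.0
```

Request:
{"fn": "arm_command", "kwargs": {"motion": [{"rx":0,"ry":0,"rz":-0.144,"tx":-4.28,"ty":-0.15,"tz":0,"grip":0.4},{"rx":0,"ry":0,"rz":-0.144,"tx":-4.28,"ty":-0.15,"tz":0,"grip":0.4},{"rx":0,"ry":0,"rz":-0.144,"tx":0,"ty":0,"tz":-4,"grip":0.4},{"rx":0,"ry":0,"rz":-0.144,"tx":0,"ty":0,"tz":0,"grip":0.4},{"rx":0,"ry":0,"rz":0,"tx":0,"ty":0,"tz":0,"grip":0.4}]}}

```text
t: 14.15
eef_pos: [397.2, 261.8, 161.8]
tcp_rot: [[-0.573, 0.82, -0.0], [0.82, 0.573, -0.0], [0.0, -0.0, -1.0]]
ft_force: [-0.1, 0.6, 0.5]
opening: 0.4
gripper_force: 0.0
```

Run:
```python
from look import *
f=look('w10')
for k in ['wood','green']: find(f,k)
```

```text
t 14.2 tcp [398.1 262.1 162.4] yang 0.613 open 0.403 go 53.900000000000006 q [ 0.58  0.19 -0.55  0.83 -0.    1.54]
wood [279. 219.] 992 (array([394.6, 264.3]), array([11.2, 45.4]), 2.173)
green [426. 279.] 1018 (array([519.6, 283.4]), array([12. , 71.9]), 1.49)
```

View pics/w10.png

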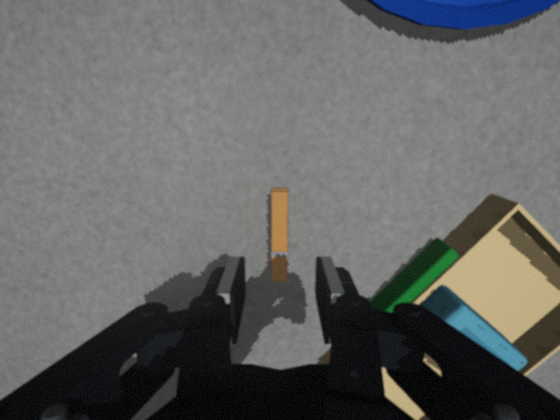

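The view shows the wooden peg at column 279, rows 187–283, with its lower end in shadow. That puts its middle at about (401,254).

Request:
{"fn": "arm_command", "kwargs": {"motion": [{"rx":0,"ry":0,"rz":0,"tx":0.3,"ty":-0.7,"tz":-2,"grip":0.4},{"rx":0,"ry":0,"rz":0,"tx":0,"ty":0,"tz":-3,"grip":0.4},{"rx":0,"ry":0,"rz":0,"tx":0,"ty":0,"tz":-3,"grip":0.4},{"rx":0,"ry":0,"rz":0,"tx":0,"ty":0,"tz":-0.3,"grip":0.4},{"rx":0,"ry":0,"rz":0,"tx":0,"ty":0,"tz":0,"grip":0.4}], "grip_force": 20}}

```text
t: 14.7
eef_pos: [401.1, 254.9, 79.2]
tcp_rot: [[-0.574, 0.819, -0.001], [0.819, 0.574, -0.0], [0.0, -0.001, -1.0]]
ft_force: [0.2, 0.5, -0.4]
opening: 0.403
gripper_force: 0.0
```

Request:
{"fn": "arm_command", "kwargs": {"motion": [{"rx":0,"ry":0,"rz":0,"tx":0,"ty":0,"tz":0,"grip":0.3},{"rx":0,"ry":0,"rz":0,"tx":0,"ty":0,"tz":0,"grip":0.3},{"rx":0,"ry":0,"rz":0,"tx":0,"ty":0,"tz":-0.1,"grip":0.25},{"rx":0,"ry":0,"rz":0,"tx":0,"ty":0,"tz":-0.1,"grip":0.25},{"rx":0,"ry":0,"rz":0,"tx":0,"ty":0,"tz":0,"grip":0.25}]}}

```text
t: 15.2
eef_pos: [400.9, 254.9, 77.1]
tcp_rot: [[-0.573, 0.82, 0.0], [0.82, 0.573, 0.0], [0.0, 0.0, -1.0]]
ft_force: [0.6, 0.4, 0.3]
opening: 0.248
gripper_force: 0.0
```

Run:
```python
from look import *
f=look('w11'); cv2.imwrite('pics/w11c.png',cv2.resize(f['frame'][160:400,130:430,::-1],(600,480)))
```

```text
t 15.25 tcp [400.9 254.9  77. ] yang 0.61 open 0.249 go 53.900000000000006 q [ 0.57  0.3  -0.64  0.62  0.    1.53]
```

View pics/w11c.png

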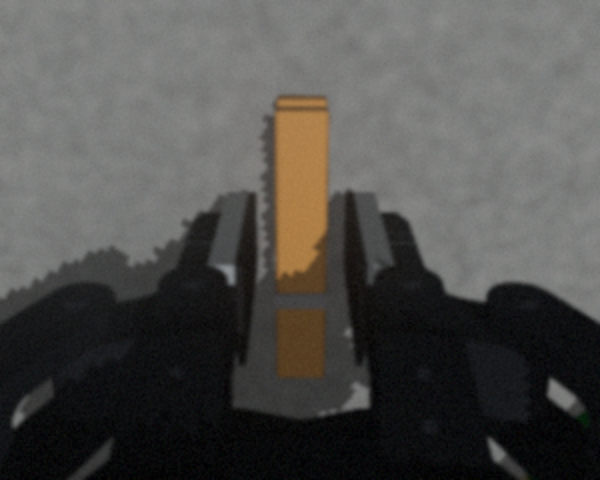

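The crop shows the wooden peg centred between the pads, with no contact force. I'll close, lift and carry it to the blue tray.

Request:
{"fn": "arm_command", "kwargs": {"motion": [{"rx":0,"ry":0,"rz":0,"tx":0,"ty":0,"tz":-0.2,"grip":0.25},{"rx":0,"ry":0,"rz":0,"tx":0,"ty":0,"tz":0,"grip":0.02},{"rx":0,"ry":0,"rz":0,"tx":0,"ty":0,"tz":0,"grip":0.02},{"rx":0,"ry":0,"rz":0,"tx":0,"ty":0,"tz":0,"grip":0.02},{"rx":0,"ry":0,"rz":0,"tx":0,"ty":0,"tz":0,"grip":0.02}]}}

```text
t: 15.75
eef_pos: [400.8, 254.8, 74.8]
tcp_rot: [[-0.573, 0.82, -0.0], [0.82, 0.573, -0.0], [-0.0, -0.0, -1.0]]
ft_force: [0.5, 0.5, 0.6]
opening: 0.132
gripper_force: 23.7
```

Request:
{"fn": "arm_command", "kwargs": {"motion": [{"rx":0,"ry":0,"rz":0,"tx":0,"ty":0,"tz":2,"grip":0.02},{"rx":0,"ry":0,"rz":0,"tx":0,"ty":0,"tz":4,"grip":0.02},{"rx":0,"ry":0,"rz":0,"tx":0,"ty":0,"tz":4,"grip":0.02},{"rx":0,"ry":0,"rz":0,"tx":0,"ty":0,"tz":3,"grip":0.02},{"rx":0,"ry":0,"rz":0,"tx":0,"ty":0,"tz":0,"grip":0.02}]}}

```text
t: 16.25
eef_pos: [403.2, 256.3, 209.2]
tcp_rot: [[-0.573, 0.82, 0.006], [0.82, 0.573, 0.004], [-0.0, 0.008, -1.0]]
ft_force: [0.4, 0.3, -0.9]
opening: 0.131
gripper_force: 23.7
```

Request:
{"fn": "arm_command", "kwargs": {"motion": [{"rx":0,"ry":0,"rz":-0.035,"tx":1.18,"ty":-4,"tz":0,"grip":0.02},{"rx":0,"ry":0,"rz":-0.035,"tx":1.18,"ty":-4,"tz":0,"grip":0.02},{"rx":0,"ry":0,"rz":-0.035,"tx":1.18,"ty":-4,"tz":0,"grip":0.02},{"rx":0,"ry":0,"rz":-0.035,"tx":1.18,"ty":-4,"tz":0,"grip":0.02},{"rx":0,"ry":0,"rz":-0.035,"tx":1.18,"ty":-4,"tz":0,"grip":0.02}]}}

```text
t: 16.75
eef_pos: [459.6, 53.2, 204.1]
tcp_rot: [[-0.42, 0.907, -0.001], [0.907, 0.42, -0.0], [0.0, -0.001, -1.0]]
ft_force: [0.4, 0.0, -0.3]
opening: 0.135
gripper_force: 23.7
```

Request:
{"fn": "arm_command", "kwargs": {"motion": [{"rx":0,"ry":0,"rz":-0.035,"tx":1.18,"ty":-4,"tz":0,"grip":0.02},{"rx":0,"ry":0,"rz":-0.035,"tx":1.18,"ty":-4,"tz":0,"grip":0.02},{"rx":0,"ry":0,"rz":-0.035,"tx":1.18,"ty":-4,"tz":0,"grip":0.02},{"rx":0,"ry":0,"rz":-0.035,"tx":1.18,"ty":-4,"tz":0,"grip":0.02},{"rx":0,"ry":0,"rz":-0.035,"tx":1.18,"ty":-4,"tz":0,"grip":0.02}]}}

```text
t: 17.25
eef_pos: [518.6, -146.8, 203.9]
tcp_rot: [[-0.255, 0.967, -0.001], [0.967, 0.255, 0.0], [0.001, -0.001, -1.0]]
ft_force: [-0.1, -0.2, 0.2]
opening: 0.135
gripper_force: 23.7
```

Request:
{"fn": "arm_command", "kwargs": {"motion": [{"rx":0,"ry":0,"rz":-0.035,"tx":1.18,"ty":-4,"tz":0,"grip":0.02},{"rx":0,"ry":0,"rz":-0.035,"tx":1.18,"ty":-4,"tz":0,"grip":0.02},{"rx":0,"ry":0,"rz":0,"tx":0,"ty":0,"tz":-4,"grip":0.02},{"rx":0,"ry":0,"rz":0,"tx":0,"ty":0,"tz":0,"grip":0.02},{"rx":0,"ry":0,"rz":0,"tx":0,"ty":0,"tz":0,"grip":0.02}]}}

```text
t: 17.75
eef_pos: [540.9, -224.4, 163.5]
tcp_rot: [[-0.189, 0.982, -0.004], [0.982, 0.189, 0.002], [0.003, -0.004, -1.0]]
ft_force: [0.4, 0.0, -0.6]
opening: 0.128
gripper_force: 23.7
```

Run:
```python
from look import *
f=look('w12'); print(r.read_state()['gripper_force'])
for k in ['wood','blue']: find(f,k)
```

```text
t 17.8 tcp [ 541.9 -224.4  164.9] yang 0.191 open 0.134 go 53.900000000000006 q [-0.39  0.38 -0.28  0.91  0.    0.99]
23.651597499847412
wood [280. 258.] 2373 (array([ 545.9, -252.4]), array([19.2, 79.2]), 1.762)
wood [277. 320.] 84 (array([ 553.6, -303.2]), array([ 5.5, 13.5]), 0.193)
blue [221. 263.] 549 (array([ 500.9, -265.8]), array([ 9.6, 49.3]), 1.764)
blue [192. 289.] 194 (array([ 481. , -293.7]), array([ 7.7, 24.3]), 1.778)
```

View pics/w12.png

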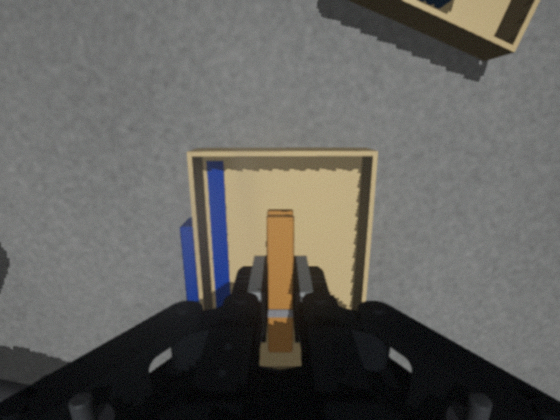

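The view shows the wooden peg held level at (280,280), over the +y half of the blue tray. The far rim is at row 152, so I'll lower and release.

Request:
{"fn": "arm_command", "kwargs": {"motion": [{"rx":0,"ry":0,"rz":0,"tx":0.1,"ty":0,"tz":-4,"grip":0.02},{"rx":0,"ry":0,"rz":0,"tx":0,"ty":0,"tz":-2.5,"grip":0.02},{"rx":0,"ry":0,"rz":0,"tx":0,"ty":0,"tz":-1.2,"grip":0.02},{"rx":0,"ry":0,"rz":0,"tx":0,"ty":0,"tz":-0.5,"grip":0.02},{"rx":0,"ry":0,"rz":0,"tx":0,"ty":0,"tz":0,"grip":0.02}]}}

```text
t: 18.3
eef_pos: [544.0, -224.9, 83.7]
tcp_rot: [[-0.19, 0.982, 0.001], [0.982, 0.19, -0.0], [-0.0, 0.001, -1.0]]
ft_force: [-0.0, 0.3, -0.1]
opening: 0.129
gripper_force: 23.7
```

Request:
{"fn": "arm_command", "kwargs": {"motion": [{"rx":0,"ry":0,"rz":0,"tx":0,"ty":0,"tz":-0.3,"grip":0.02},{"rx":0,"ry":0,"rz":0,"tx":0,"ty":0,"tz":-0.2,"grip":0.02},{"rx":0,"ry":0,"rz":0,"tx":0,"ty":0,"tz":0,"grip":0.02},{"rx":0,"ry":0,"rz":0,"tx":0,"ty":0,"tz":0,"grip":0.35},{"rx":0,"ry":0,"rz":0,"tx":0,"ty":0,"tz":0,"grip":0.35}]}}

```text
t: 18.8
eef_pos: [543.6, -225.2, 78.2]
tcp_rot: [[-0.189, 0.982, 0.0], [0.982, 0.189, -0.0], [-0.0, 0.0, -1.0]]
ft_force: [0.8, 0.7, -0.5]
opening: 0.351
gripper_force: 0.0
```

Request:
{"fn": "arm_command", "kwargs": {"motion": [{"rx":0,"ry":0,"rz":0,"tx":0,"ty":0,"tz":4,"grip":0.35},{"rx":0,"ry":0,"rz":0,"tx":0,"ty":0,"tz":4,"grip":0.4},{"rx":0,"ry":0,"rz":0,"tx":0,"ty":0,"tz":4,"grip":0.4},{"rx":0,"ry":0,"rz":0.126,"tx":-1.2,"ty":3.71,"tz":0,"grip":0.4},{"rx":0,"ry":0,"rz":0.126,"tx":-1.2,"ty":3.71,"tz":0,"grip":0.4}]}}

```text
t: 19.3
eef_pos: [520.6, -151.2, 199.9]
tcp_rot: [[-0.43, 0.903, 0.004], [0.903, 0.43, -0.001], [-0.003, 0.003, -1.0]]
ft_force: [-0.6, 0.9, -0.5]
opening: 0.402
gripper_force: 0.0
```

Request:
{"fn": "arm_command", "kwargs": {"motion": [{"rx":0,"ry":0,"rz":0.126,"tx":-1.2,"ty":3.71,"tz":0,"grip":0.4},{"rx":0,"ry":0,"rz":0.126,"tx":-1.2,"ty":3.71,"tz":0,"grip":0.4},{"rx":0,"ry":0,"rz":0.126,"tx":-1.2,"ty":3.71,"tz":0,"grip":0.4},{"rx":0,"ry":0,"rz":0.126,"tx":-1.2,"ty":3.71,"tz":0,"grip":0.4},{"rx":0,"ry":0,"rz":0.126,"tx":0,"ty":0,"tz":-4,"grip":0.4}]}}

```text
t: 19.8
eef_pos: [473.8, 0.8, 161.7]
tcp_rot: [[-0.883, 0.47, 0.009], [0.47, 0.883, 0.001], [-0.007, 0.005, -1.0]]
ft_force: [0.8, -0.9, -0.9]
opening: 0.398
gripper_force: 0.0
```

Run:
```python
from look import *
f=look('w13'); COL['yellow']=((20,150,60),(34,255,255),14)
find(f,'yellow')
P=np.vstack([b[2] for b in blobs(f,*COL['yellow'][:2],60)]); print(rect(P,f,14), P.min(0),P.max(0))
g=vision.grab_frame('scene'); np.savez('scene2.npz',**g); find(g,'wood',20); print('blue centre 551,-265')
```

```text
t 19.85 tcp [469.5  -0.6 153.9] yang 1.085 open 0.397 go 53.900000000000006 q [-0.    0.19 -0.57  0.81  0.    0.48]
yellow [264. 208.] 1013 (array([459.7,  -3.2]), array([11.1, 45.9]), 2.645)
yellow [265. 259.] 347 (array([492.9, -20.8]), array([10.4, 18.5]), 2.645)
(array([470.2,  -8.9]), array([11.1, 69.8]), 2.645) [256 177] [272 270]
wood [496. 262.] 42382 (array([970.7, 385.3]), array([ 401. , 1406.7]), 1.821)
wood [  6. 108.] 419 (array([-298.3, -153.4]), array([ 49. , 202.4]), 2.512)
wood [305.   4.] 323 (array([169.5, 736.6]), array([ 87. , 143.9]), 0.59)
wood [227. 257.] 85 (array([ 542.4, -213.1]), array([12.2, 41.7]), 1.781)
blue centre 551,-265
```

The yellow peg measures 69.8 x 11 mm, as it should, at (470,-9). I'll grasp it.

Request:
{"fn": "arm_command", "kwargs": {"motion": [{"rx":0,"ry":0,"rz":-0.012,"tx":-0.1,"ty":-0.6,"tz":-2.5,"grip":0.4},{"rx":0,"ry":0,"rz":0,"tx":0,"ty":0,"tz":-3,"grip":0.4},{"rx":0,"ry":0,"rz":0,"tx":0,"ty":0,"tz":-2,"grip":0.4},{"rx":0,"ry":0,"rz":0,"tx":0,"ty":0,"tz":-0.8,"grip":0.4},{"rx":0,"ry":0,"rz":0,"tx":0,"ty":0,"tz":0,"grip":0.4}]}}

```text
t: 20.4
eef_pos: [470.2, -9.0, 74.7]
tcp_rot: [[-0.871, 0.491, -0.002], [0.491, 0.871, 0.0], [0.001, -0.001, -1.0]]
ft_force: [-0.2, -0.3, 0.7]
opening: 0.401
gripper_force: 0.0
```

Request:
{"fn": "arm_command", "kwargs": {"motion": [{"rx":0,"ry":0,"rz":0,"tx":0,"ty":0,"tz":0,"grip":0.02},{"rx":0,"ry":0,"rz":0,"tx":0,"ty":0,"tz":0,"grip":0.02},{"rx":0,"ry":0,"rz":0,"tx":0,"ty":0,"tz":0,"grip":0.02},{"rx":0,"ry":0,"rz":0,"tx":0,"ty":0,"tz":0,"grip":0.02},{"rx":0,"ry":0,"rz":0,"tx":0,"ty":0,"tz":0,"grip":0.02}]}}

```text
t: 20.9
eef_pos: [471.6, -8.7, 76.2]
tcp_rot: [[-0.872, 0.489, 0.002], [0.489, 0.872, -0.001], [-0.002, 0.001, -1.0]]
ft_force: [-0.3, 0.4, 7.2]
opening: 0.135
gripper_force: 23.6
```

Request:
{"fn": "arm_command", "kwargs": {"motion": [{"rx":0,"ry":0,"rz":0,"tx":0,"ty":0,"tz":4,"grip":0.02},{"rx":0,"ry":0,"rz":0,"tx":0,"ty":0,"tz":4,"grip":0.02},{"rx":0,"ry":0,"rz":0,"tx":0,"ty":0,"tz":4,"grip":0.02},{"rx":0,"ry":0,"rz":-0.108,"tx":1.11,"ty":-3.69,"tz":0,"grip":0.02},{"rx":0,"ry":0,"rz":-0.108,"tx":1.11,"ty":-3.69,"tz":0,"grip":0.02}]}}

```text
t: 21.4
eef_pos: [494.2, -82.6, 197.5]
tcp_rot: [[-0.746, 0.666, 0.005], [0.666, 0.746, -0.001], [-0.004, 0.003, -1.0]]
ft_force: [-0.5, 0.6, -0.4]
opening: 0.131
gripper_force: 22.8
```

Request:
{"fn": "arm_command", "kwargs": {"motion": [{"rx":0,"ry":0,"rz":-0.108,"tx":1.11,"ty":-3.69,"tz":0,"grip":0.02},{"rx":0,"ry":0,"rz":-0.108,"tx":1.11,"ty":-3.69,"tz":0,"grip":0.02},{"rx":0,"ry":0,"rz":-0.108,"tx":1.11,"ty":-3.69,"tz":0,"grip":0.02},{"rx":0,"ry":0,"rz":-0.108,"tx":1.11,"ty":-3.69,"tz":0,"grip":0.02},{"rx":0,"ry":0,"rz":-0.108,"tx":1.11,"ty":-3.69,"tz":0,"grip":0.02}]}}

```text
t: 21.9
eef_pos: [548.5, -268.4, 195.4]
tcp_rot: [[-0.295, 0.956, 0.001], [0.956, 0.295, -0.0], [-0.0, 0.001, -1.0]]
ft_force: [0.7, 0.9, 0.4]
opening: 0.132
gripper_force: 22.8
```

Request:
{"fn": "arm_command", "kwargs": {"motion": [{"rx":0,"ry":0,"rz":-0.108,"tx":1.11,"ty":-3.69,"tz":0,"grip":0.02},{"rx":0,"ry":0,"rz":0,"tx":0,"ty":0,"tz":0,"grip":0.02},{"rx":0,"ry":0,"rz":0,"tx":0,"ty":0,"tz":0,"grip":0.02},{"rx":0,"ry":0,"rz":0,"tx":0,"ty":0,"tz":0,"grip":0.02},{"rx":0,"ry":0,"rz":0,"tx":0,"ty":0,"tz":0,"grip":0.02}]}}

```text
t: 22.4
eef_pos: [559.0, -302.5, 195.1]
tcp_rot: [[-0.196, 0.981, -0.0], [0.981, 0.196, 0.0], [0.0, -0.0, -1.0]]
ft_force: [-0.6, -0.4, 0.0]
opening: 0.131
gripper_force: 22.8
```

Run:
```python
from look import *
f=look('w14'); print(r.read_state()['gripper_force'])
COL['wood']=((8,110,60),(17,255,255),17)
for k in ['wood','blue','yellow']: find(f,k)
```

```text
t 22.45 tcp [ 559.1 -302.5  195.1] yang 0.198 open 0.133 go 53.900000000000006 q [-0.5   0.44 -0.12  1.01  0.    0.88]
22.798975110054016
wood [280.  95.] 880 (array([ 542.1, -215.3]), array([11. , 43.5]), 1.762)
wood [280. 148.] 371 (array([ 549. , -251.9]), array([10.7, 19.4]), 1.768)
blue [216. 111.] 1461 (array([ 496.3, -241. ]), array([10.3, 96. ]), 1.767)
blue [187. 134.] 622 (array([ 475.2, -259.4]), array([ 8.3, 51.4]), 1.762)
blue [223. 250.] 108 (array([ 517. , -347.8]), array([ 8.8, 17.9]), 1.77)
yellow [279. 254.] 2239 (array([ 566.7, -340.3]), array([22. , 87.9]), 1.768)
yellow [277. 317.] 148 (array([ 575.7, -399.6]), array([ 9.4, 16.2]), 0.198)
```

The wooden peg lies flat in the blue tray, ending near y = -261. I'll shift the yellow peg 8 mm further away, then lower and release it.

Request:
{"fn": "arm_command", "kwargs": {"motion": [{"rx":0,"ry":0,"rz":0,"tx":0.15,"ty":-0.8,"tz":-3,"grip":0.02},{"rx":0,"ry":0,"rz":0,"tx":0,"ty":0,"tz":-4,"grip":0.02},{"rx":0,"ry":0,"rz":0,"tx":0,"ty":0,"tz":-3,"grip":0.02},{"rx":0,"ry":0,"rz":0,"tx":0,"ty":0,"tz":-1,"grip":0.02},{"rx":0,"ry":0,"rz":0,"tx":0,"ty":0,"tz":0,"grip":0.02}]}}

```text
t: 22.95
eef_pos: [559.8, -310.6, 83.7]
tcp_rot: [[-0.196, 0.981, -0.003], [0.981, 0.196, 0.002], [0.002, -0.002, -1.0]]
ft_force: [0.3, 0.6, 0.2]
opening: 0.129
gripper_force: 22.8
```

Request:
{"fn": "arm_command", "kwargs": {"motion": [{"rx":0,"ry":0,"rz":0,"tx":0,"ty":0,"tz":-0.4,"grip":0.02},{"rx":0,"ry":0,"rz":0,"tx":0,"ty":0,"tz":-0.2,"grip":0.02},{"rx":0,"ry":0,"rz":0,"tx":0,"ty":0,"tz":0,"grip":0.02},{"rx":0,"ry":0,"rz":0,"tx":0,"ty":0,"tz":0,"grip":0.35},{"rx":0,"ry":0,"rz":0,"tx":0,"ty":0,"tz":0,"grip":0.35}]}}

```text
t: 23.45
eef_pos: [561.1, -311.9, 79.6]
tcp_rot: [[-0.195, 0.981, 0.001], [0.981, 0.195, -0.001], [-0.001, 0.001, -1.0]]
ft_force: [-0.6, -0.9, 0.6]
opening: 0.351
gripper_force: 0.0
```

Request:
{"fn": "arm_command", "kwargs": {"motion": [{"rx":0,"ry":0,"rz":0,"tx":0,"ty":0,"tz":2,"grip":0.35},{"rx":0,"ry":0,"rz":0,"tx":0,"ty":0,"tz":4,"grip":0.4},{"rx":0,"ry":0,"rz":0,"tx":0,"ty":0,"tz":4,"grip":0.4},{"rx":0,"ry":0,"rz":0,"tx":-3,"ty":-2,"tz":4,"grip":0.4},{"rx":0,"ry":0,"rz":0,"tx":-3,"ty":-2,"tz":4,"grip":0.4}]}}

```text
t: 23.95
eef_pos: [504.9, -348.8, 255.0]
tcp_rot: [[-0.197, 0.98, 0.001], [0.98, 0.197, -0.001], [-0.001, 0.001, -1.0]]
ft_force: [0.5, -1.1, -0.1]
opening: 0.4
gripper_force: 0.0
```

Run:
```python
from look import *
f=look('w15'); g=vision.grab_frame('side'); h=vision.grab_frame('scene')
a=cv2.resize(f['frame'],(400,300)); b=cv2.resize(g['frame'][120:420,130:430],(400,300)); c=cv2.resize(h['frame'][90:330,60:420],(400,300)); 
cv2.imwrite('pics/final.png',np.vstack([np.hstack([a,b]),np.hstack([c,cv2.resize(g['frame'],(400,300))])])[:,:,::-1])
COL['yellow']=((20,150,60),(34,255,255),17); COL['wood']=((8,110,60),(17,255,255),17)
for k in ['wood','yellow']: find(f,k)
print(r.read_state()['ft_force'])
```

```text
t 24.0 tcp [ 502.7 -353.   261.9] yang 0.194 open 0.399 go 53.900000000000006 q [-0.61  0.35 -0.09  1.12 -0.    0.77]
wood [349.  59.] 723 (array([ 540.6, -216. ]), array([13.6, 43.4]), 1.77)
wood [347. 104.] 305 (array([ 548. , -252.9]), array([12.9, 20. ]), 1.774)
yellow [345. 157.] 612 (array([ 558.3, -300.1]), array([12.7, 44.4]), 1.754)
yellow [342. 196.] 249 (array([ 565.3, -337.1]), array([12.7, 19.2]), 1.769)
[-0.23771757  0.32823318 -0.99543304]
```

View pics/final.png

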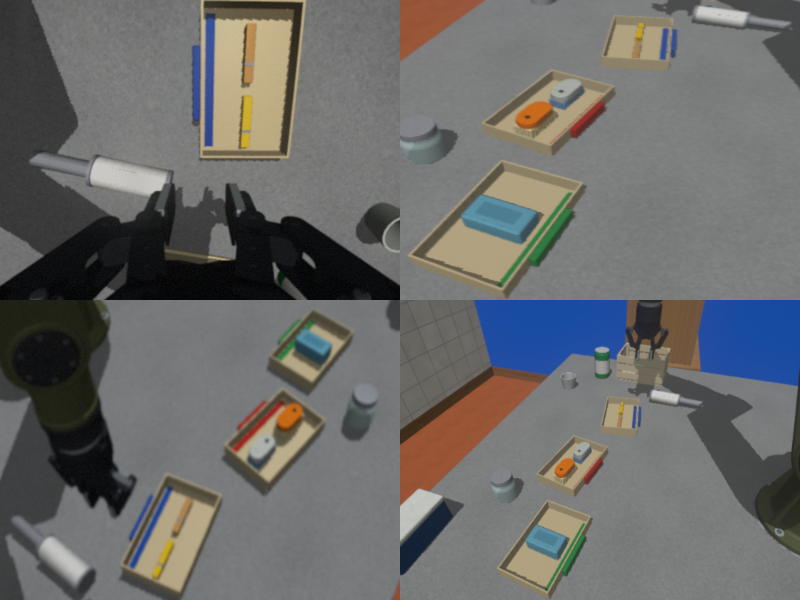

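The views show both pegs flat and apart in the blue tray, and both brushes on their bristles in the red. The soap is centred in the green tray, and the jar and roller look undisturbed. I'll let the arm settle and hand in.

Request:
{"fn": "arm_command", "kwargs": {"motion": [{"rx":0,"ry":0,"rz":0,"tx":0,"ty":0,"tz":0,"grip":0.4},{"rx":0,"ry":0,"rz":0,"tx":0,"ty":0,"tz":0,"grip":0.4},{"rx":0,"ry":0,"rz":0,"tx":0,"ty":0,"tz":0,"grip":0.4},{"rx":0,"ry":0,"rz":0,"tx":0,"ty":0,"tz":0,"grip":0.4},{"rx":0,"ry":0,"rz":0,"tx":0,"ty":0,"tz":0,"grip":0.4}]}}

```text
t: 24.6
eef_pos: [505.2, -348.4, 252.4]
tcp_rot: [[-0.195, 0.981, -0.001], [0.981, 0.195, 0.001], [0.001, -0.001, -1.0]]
ft_force: [0.9, -0.5, -0.5]
opening: 0.398
gripper_force: 0.0
```

```bash
python3 -c "
from cell import r
print(r.hand_in())"
```

```text
the job is handed in; nothing more can be done
None
```

I handed the job in at 24.6 s (no verdict was returned): in the last pictures both pegs lie flat in the blue tray, both brushes stand on their bristles in the red tray and the soap lies flat in the green tray, with the jar and lint roller apparently unmoved.

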